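# Set the adjustable stop of a tin fixture and lock it

### The arm

A 6-joint arm with a two-finger parallel gripper is mounted at the origin on a cart in front of the work surface, level with it; the furniture and walls round the work are solid. World frame = base frame: x ahead of the robot, y to its left, z up, the work surface at z = 0. Lengths are in m, angles in degrees, forces in N, time in s.
With the tool pointing down it reaches from about 0.4 to 0.825 m from the base axis. Payload 7 kg.
Tool frame: the origin (TCP) lies on the centre line of the jaws, within the pads' length; the fingertips stand 14 mm ahead of it and the grasp point (between the pads) lies 5 mm behind it; z points along the fingers, y is the line along which they close (so a half turn about z gives the same grasp; the last joint's range is limited). The gripper opens to 88 mm and grips with 3 to 60 N. Pads are 19 mm wide; open, the fingers measure 130 mm over their backs; the gripper's body (78 mm by 193 mm) begins 47 mm behind the grasp point.
Start: joints at [91.622, 20.546, 0.682, 0, -70.136, -16.507], TCP at [0.173, 0.652, 0.241] pointing down, gripper open.
Joint ranges: [-176.03, 176.03], [-82.01, 121.73], [-58.28, 71.71], [-173.87, 95.51], [-174.79, -0.11], [-173.66, 173.66]. Speed limits (degrees/s): [136.94, 136.94, 172.46, 180, 180, 180].

### API

Orientations are given as [roll, pitch, yaw] about the fixed x, y, z axes, in that order (R = Rz(yaw) Ry(pitch) Rx(roll)).
In Python, from plant import r gives the robot as it stands.
- The arm moves only by the tool send_rows, never from a script. Its argument "steps" is a list of rows, each an object with "dp": the shift along the tool's x, y, z in mm, a list of three; "roll": the turn about the tool's z in rad; "jaw": the opening in per cent of the stroke, from 0 (shut) to 100 (fully open). In form: [{"dp": [tx, ty, tz], "roll": roll, "jaw": jaw}, ...]. A call has 1 to 5 rows; each row is the pose to reach, as a shift and turn from the pose commanded when the call began, along the tool's axes at that moment; what a row does not reach only later rows make up. A row lasts 1/8 s, in which the tool goes at most 62.5 mm and 10.7 degrees, less where a joint would pass 70% of its speed; a pose out of reach is approached as far as the arm can. A call with a gripper value outside its range is refused whole. The fingers move at their own pace and stop on an object; "newtons" is the grip in N (left out, the last holds). Time passes only in rows, so rows that repeat a pose let the fingers close. It gives the time, the measured TCP pose, the force, the opening and the grip force at its end, in the units of the state.
- r.get_state(): the state, without advancing time (a new reading comes with each control period).
- r.capture(name): name is "scene" or "top" or "wrist"; returns a dict with "image" (400x640x3 uint8, blue, green, red), "K" (3x3 intrinsics, pixels), "rvec" (rotation vector, rad) and "tvec" (3), from world to camera coordinates, as OpenCV has them. Camera axes: x right, y down, z forward; pixel columns grow to the right and rows downward; lengths in m; the calibration is good to about 2 mm. A picture is of the moment at which its call begins. There is no depth.
- r.close_job(): hands the job in; it is judged then, once.
The state is a dict: "time_s": time; "joints": joint angles; "qd": joint speeds; "joint_torque": joint torques, N m; "tcp_pos": TCP position; "eef_rot": TCP orientation; "contact_force": force on the tool from outside, world axes, zero at the start; "moment": the same for the moment, N m; "gripper_width": finger opening in m; "gripper_force": force on a finger pad.
Only numpy, scipy, OpenCV 4.12 (cv2) and the standard library are available. Lean on these libraries where they do the work, as an engineer would, in place of code of your own. Each camera call takes 0.05 s, during which the arm holds its last target. There are 200 camera calls.

### The job

On the fixture, slide the slotted bracket along its slot until it has pushed the sample tin fully home against the back wall of its nest, and press until you feel the tin seat firmly (about 8 N; more than 25 N on the tin would dent it). Then turn the clamp lever clockwise until you feel it firmly tight (about 12 N at its knob) but not forced, so that the bracket stays locked touching the tin, and leave the small things lying round the fixture where they are.

Things in the scene. Friction and masses are not known exactly. Their poses are not given: they have to be found in the camera images.
- base: Aluminium base plate, 340 x 130 x 10 mm, fixed on the worktop. Origin at the centre of its underside. Its x axis is the sliding direction, from the clamp end to the nest end; z up. A guide bolt (8 mm, head 18 mm wide, head top 23 mm above the worktop) stands on the centre line at x = -29 mm.
- bracket: Loose steel angle, 0.45 kg, slides on the base with 2 to 4 N. Foot plate 178x70x6 mm with a slot 11 mm wide along x round guide bolt and clamp bolt; at its +x end an upright flange 8 mm thick, 70 wide, 50 high. Origin mid lower edge of the flange's front face (towards the tin), x to the tin. Flange back at x = -8 mm, free over the middle 60 mm (ribs at the side edges) above the foot plate.
- flange_face (a point): Point on the bracket's flange front face, mid width, 20 mm above the bracket's underside.
- nest: Dark steel nest fixed on the base; where along it varies. Back wall 16 mm thick, 124 wide, 34 high, two cheeks 18 mm high, 104 mm apart, reaching 34 mm out. Origin mid foot of the wall's face, on the base's top; axes as the base. The tin lies at negative x, home when its hinge-side wall bears on the wall face at x = 0.
- tin: Closed green hinged tin, 63 mm along x, 97 along y, 27 high, 0.11 kg, loose on the base between the cheeks, 12 to 20 mm short of the wall at first. Origin mid underside; it reaches to x = +30 mm (bears on the nest wall) and x = -33 mm (lid's lip, which the bracket touches): home, wall face and flange face are 63 mm apart.
- clamp: Clamp bolt, 8 mm, fixed upright through the bracket's slot on the base's centre line at base x = -79 mm; it carries the washer and the lever. Origin on the bolt axis (the lever's pivot axis is this z axis), about at the base plate's top.
- washer: Round steel pressure washer, 26 mm, 4 mm thick, under the lever's hub; it is lowered on to the bracket's foot plate 4 mm per radian of lever turn. Origin at the centre of its underside.
- lever_knob (a point): Middle of the upright round grip at the end of the black clamp lever: 16 mm diameter, 70 mm from the pivot, standing free from the arm's top (36 mm above the worktop) to 62 mm above the worktop; this point is 50 mm above the worktop.
- lever (a joint): Clamp lever angle, rad: 0 points along the base's -x; grows clockwise seen from above (tightening), stop at 2.0. Starts at 0 to 0.25. Pushing the knob takes a steady 5 to 7 N until the washer meets the bracket (at 0.3 to 0.85, must be felt), then some 18 N more per radian: 12 N is firmly tight, 17 N forced. A gripped knob turned along by the wrist feels lighter. Stays where left.
- tweezers: Steel tweezers, 148 mm, bystander lying beside the base plate.
- small_dish: Small round lidded aluminium dish, 53 mm, bystander beside the base plate.
- loupe: Hand lens with flat handle, 108 mm, bystander beside the base plate.
- rubber_block: Eraser in a card sleeve, 44 x 21 x 12 mm, bystander beside the base plate.
Things that resemble listed ones, but are neither listed nor needed, are in the scene too. Of the things shaped like the bracket, the steel one is meant. What is shaped like the tin but pink is not meant.

How it is judged:
By the outcome, as a careful person would: the job done as asked, in the order asked, and still so for the second after the job is handed in, with the robot touching nothing.
It also fails if it takes over 64 s, if anything falls off the work surface, if the arm or the gripper's body presses on something with over 40 N, if the wrist force passes 120 N, or if a joint passes its speed limit or range.

## Working session

There is one attempt and no reset: what is moved stays moved. The work goes in short steps, Python scripts to look and compute and a tool call to move; the robot and the scene stay as the last step left them, time stands still between calls to the robot, and variables do not carry over. Pictures are saved under pics/ and viewed, at most 10 in all, crops included, and the job is handed in when it is done.

Besides the shell and the picture viewer there is one more tool, called after "Call:" in YAML: its name, and indented under it one key for each argument. send_rows: Moves the arm, as the interface text tells. Its arguments: {"type":"object","properties":{"steps":{"type":"array","items":{"type":"object","properties":{"dp":{"type":"array","items":{"type":"number"}},"roll":{"type":"number"},"jaw":{"type":"number"}}}},"newtons":{"type":"number"}},"required":["steps"]}

```bash
mkdir -p pics; python3 - <<'E'
from plant import r
import cv2,json
for n in ("scene","top"):
    c=r.capture(n); cv2.imwrite(f"pics/{n}0.png",c["image"]); print(n,c["K"],c["rvec"],c["tvec"])
print(r.get_state())
E
```

```text
scene [[438.56737944   0.         319.43461433]
 [  0.         438.56737944 203.29732165]
 [  0.           0.           1.        ]] [ 1.98558951 -0.68081921  0.43183519] [-0.4415015   0.25408781  0.61989224]
top [[501.16729903   0.         313.98475531]
 [  0.         501.16729903 195.97947745]
 [  0.           0.           1.        ]] [ 2.18404574 -2.13053856  0.14288185] [0.0198543  0.58277079 1.28633232]
{'time_s': 0.1, 'joints': array([ 9.16215394e+01,  2.05856020e+01,  6.37757198e-01, -1.78494512e-02,
       -7.01355119e+01, -1.65081761e+01]), 'qd': array([ 0.03157022, -0.08508758,  0.08651199,  0.11095287,  0.05291506,
        0.01852779]), 'joint_torque': array([-1.37276671e-03, -5.84160662e+01,  2.93748003e+01,  7.01555461e+00,
        1.01865854e-02, -4.28666544e-05]), 'tcp_pos': array([0.17331486, 0.6519275 , 0.23972591]), 'eef_rot': array([ 1.79915311e+02, -7.59928932e-03, -1.48927085e+01]), 'contact_force': array([ 0.40178085, -0.39490221,  0.44669963]), 'moment': array([ 0.03220877, -0.04456343, -0.01949458]), 'gripper_force': 0.0, 'gripper_width': 0.08743710974960568}
```

View pics/scene0.png

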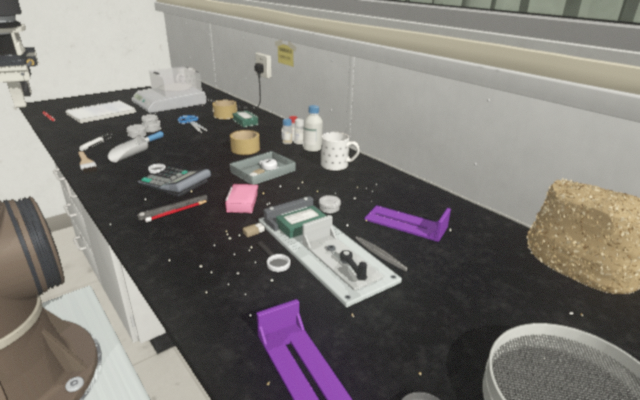

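View pics/top0.png

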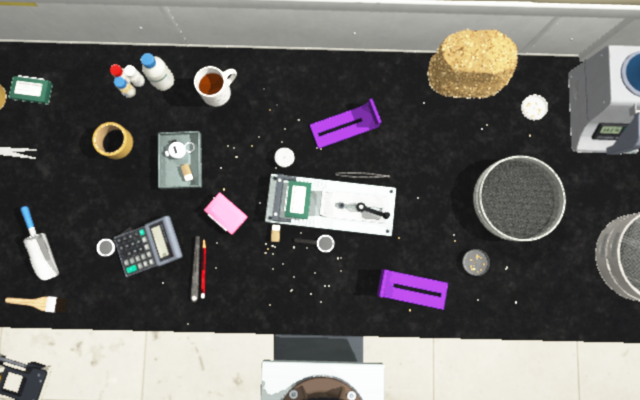

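The top view shows the fixture: base plate corners at about (274,174), (396,187), (391,236) and (266,225), with the nest and green tin at the left and the lever at the right (knob near (386,212)). The two purple brackets and the pink tin are decoys.

```bash
cat > h.py <<'E'
import numpy as np, cv2
from plant import r
def ray(c,uv,z):
    R=cv2.Rodrigues(np.array(c["rvec"]))[0]; t=np.array(c["tvec"]).ravel()
    o=-R.T@t; d=R.T@np.linalg.inv(c["K"])@np.array([uv[0],uv[1],1.])
    return o+d*(z-o[2])/d[2]
def proj(c,P): return cv2.projectPoints(np.array(P,float).reshape(-1,1,3),np.array(c["rvec"]),np.array(c["tvec"]),c["K"],None)[0].reshape(-1,2)
E
python3 - <<'E'
from h import *
np.set_printoptions(precision=4,suppress=True)
c=r.capture("top"); im=c["image"]
for n,p,z in [("c1",(274,174),.01),("c2",(396,187),.01),("c3",(391,236),.01),("c4",(266,225),.01),("knob",(386,212),.06),("hub",(361,207),.03),("rbase",(315,385),.0)]: print(n,ray(c,p,z))
cv2.imwrite("pics/top1.png",cv2.resize(im[160:260,250:410],None,fx=5,fy=5,interpolation=cv2.INTER_CUBIC))
c=r.capture("wrist"); cv2.imwrite("pics/w1.png",c["image"])
E
```

```text
c1 [0.6429 0.144  0.01  ]
c2 [ 0.6157 -0.1869  0.01  ]
c3 [ 0.483 -0.174  0.01 ]
c4 [0.5041 0.1606 0.01  ]
knob [ 0.5421 -0.1529  0.06  ]
hub [ 0.5567 -0.091   0.03  ]
rbase [0.0934 0.0195 0.    ]
```

View pics/top1.png

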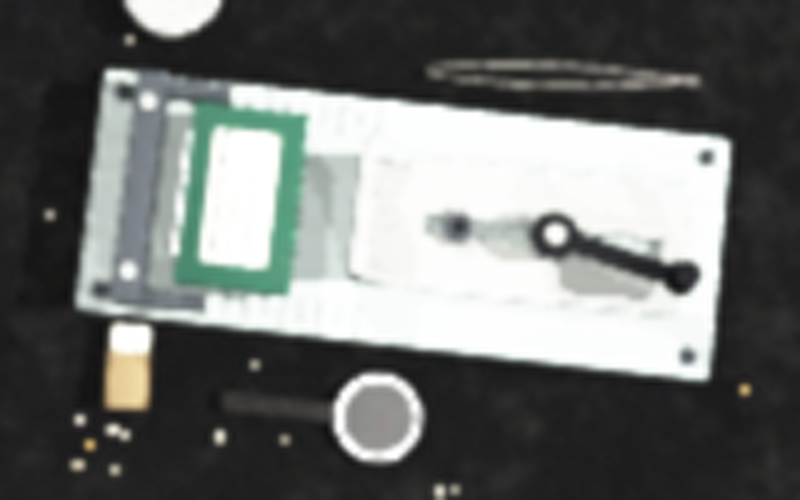

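View pics/w1.png

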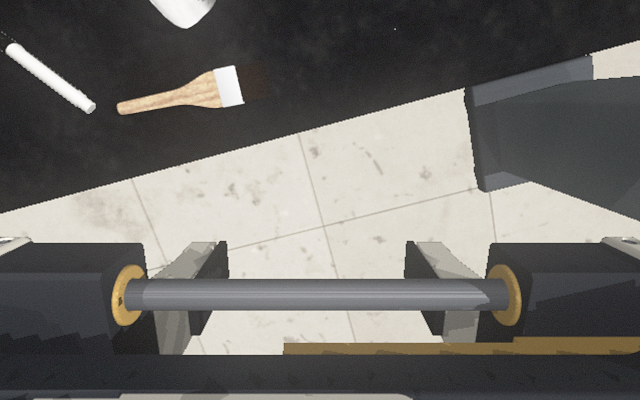

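The crop shows the base corners at (105,70), (732,138), (710,381) and (78,308), the tin's lip side near x=300, the flange near x=355, the hub at (555,234) and the knob at (682,277). The wrist camera sees only the floor and bench edge for now.

```bash
cat >> h.py <<'E'
C=np.array([.5614,-.0143]); yaw=np.radians(85.9)
def tb(p): # world->base mm
    d=(np.array(p)[:2]-C)*1000; u=np.array([np.cos(yaw),np.sin(yaw)]); return np.array([d@u, d@np.array([-u[1],u[0]])])
def fb(x,y):
    u=np.array([np.cos(yaw),np.sin(yaw)]); return C+(x*u+y*np.array([-u[1],u[0]]))/1000
def plan(pw,z,yawt):  # world target -> dp in current tool axes, roll
    s=r.get_state(); from scipy.spatial.transform import Rotation as Ro
    R=Ro.from_euler('xyz',s["eef_rot"],degrees=True).as_matrix()
    d=R.T@(np.array([pw[0],pw[1],z])-s["tcp_pos"])*1000
    return d.round(1), np.radians((s["eef_rot"][2]-yawt+180)%360-180).round(3)
E
python3 - <<'E'
from h import *
np.set_printoptions(precision=4,suppress=True)
c=r.capture("top")
f=lambda x,y:((x+.5)/5-.5+250,(y+.5)/5-.5+160)
k=[ray(c,f(*p),.01)[:2] for p in [(105,70),(732,138),(710,381),(78,308)]]
print(np.array(k),[np.linalg.norm(k[i]-k[i-1]) for i in range(4)]); m=np.mean(k,0)
d=(k[0]+k[3]-k[1]-k[2]); print(m,np.degrees(np.arctan2(d[1],d[0])))
R=cv2.Rodrigues(np.array(c["rvec"]))[0]; print("cam",-R.T@np.array(c["tvec"]).ravel())
import h; h.C=m; h.yaw=np.arctan2(d[1],d[0])
for n,p,z in [("hub",(555,234),.036),("knob",(682,277),.062),("gb",(456,227),.023),("flA",(362,150),.06),("flB",(350,275),.06),("tinlip",(298,200),.037),("wallface",(165,190),.044)]: print(n,h.tb(ray(c,f(*p),z)))
print(proj(c,[list(h.fb(-100+0,0))+[.016]]))
E
```

```text
[[ 0.6438  0.1532]
 [ 0.6151 -0.1869]
 [ 0.4836 -0.1756]
 [ 0.5143  0.1631]] [np.float64(0.129868506011091), np.float64(0.34137590028037684), np.float64(0.13197914473109545), np.float64(0.34012629153751706)]
[ 0.5642 -0.0116] 85.0093020755385
cam [0.4134 0.0381 1.3499]
hub [-78.0216  -0.2469]
knob [-143.1546   17.6826]
gb [-26.3301   0.3974]
flA [ 28.2085 -29.8802]
flB [27.2441 35.6342]
tinlip [58.7175 -2.8929]
wallface [128.5799   0.5133]
[[368.0217 208.2026]]
```

```bash
sed -i 's/^C=.*/C=np.array([.5642,-.0116]); yaw=np.radians(85.0)/' h.py; python3 - <<'E'
from h import *
print(fb(-14,0),plan(fb(-14,0),.18,-5))
E
```

```text
[ 0.56297982 -0.02554673] (array([550.6, 554.8,  60.6]), np.float64(-0.173))
```

Call:
send_rows:
  steps:
    - {"dp": [110, 111, 0], "roll": -0.04, "jaw": 0}
    - {"dp": [220, 222, 12], "roll": -0.08, "jaw": 0}
    - {"dp": [330, 333, 25], "roll": -0.12, "jaw": 0}
    - {"dp": [440, 444, 40], "roll": -0.173, "jaw": 0}
    - {"dp": [551, 555, 60], "roll": -0.173, "jaw": 0}
  newtons: 40

```text
time_s: 0.88
tcp_pos: [0.3294, 0.3801, 0.2234]
eef_rot: [-180.0, -0.0, -4.9]
contact_force: [1.7, 0.8, 0.3]
gripper_width: 0.0435
gripper_force: 0.0
```

Call:
send_rows:
  steps:
    - {"dp": [0, 0, 0], "roll": 0, "jaw": 0}

```text
time_s: 1.0
tcp_pos: [0.3298, 0.3783, 0.2233]
eef_rot: [180.0, 0.0, -5.2]
contact_force: [0.2, 1.0, -0.3]
gripper_width: 0.0334
gripper_force: 0.0
```

```bash
python3 - <<'E'
from h import *
s=r.get_state(); print(s["time_s"],s["tcp_pos"],s["eef_rot"],s["gripper_width"],s["contact_force"])
print(plan(fb(-14,0),.08,-5))
E
```

```text
1.0 [0.32980842 0.3783136  0.22325106] [ 1.79978196e+02  2.12694276e-02 -5.19399475e+00] 0.033383793681772495 [ 0.20231033  0.99289961 -0.34250697]
(array([268.8, 381. , 143.3]), np.float64(-0.003))
```

Call:
send_rows:
  steps:
    - {"dp": [36, 50, 8], "roll": -0.003, "jaw": 0}
    - {"dp": [72, 100, 16], "roll": -0.003, "jaw": 0}
    - {"dp": [108, 150, 24], "roll": -0.003, "jaw": 0}
    - {"dp": [144, 200, 32], "roll": -0.003, "jaw": 0}
    - {"dp": [180, 250, 40], "roll": -0.003, "jaw": 0}

```text
time_s: 1.62
tcp_pos: [0.4875, 0.1162, 0.1834]
eef_rot: [-180.0, -0.1, -4.7]
contact_force: [0.7, 1.7, -0.0]
gripper_width: 0.0007
gripper_force: 0.0
```

Call:
send_rows:
  steps:
    - {"dp": [30, 44, 8], "roll": 0, "jaw": 0}
    - {"dp": [60, 88, 16], "roll": 0, "jaw": 0}
    - {"dp": [89, 131, 23], "roll": 0, "jaw": 0}
    - {"dp": [89, 131, 23], "roll": 0, "jaw": 0}

```text
time_s: 2.12
tcp_pos: [0.5651, -0.0232, 0.159]
eef_rot: [179.9, 0.1, -5.0]
contact_force: [0.0, 0.4, -0.2]
gripper_width: 0.0009
gripper_force: 0.0
```

```bash
python3 - <<'E'
from h import *
s=r.get_state(); print(s["time_s"],s["tcp_pos"],s["eef_rot"],s["gripper_width"],s["contact_force"])
print(plan(fb(-14,0),.042,-5))
c=r.capture("scene"); cv2.imwrite("pics/s2.png",cv2.resize(c["image"][130:330,200:440],None,fx=3,fy=3))
E
```

```text
2.125 [ 0.56508195 -0.02319053  0.15898735] [ 1.79948803e+02  8.89704391e-02 -5.01930529e+00] 0.0009017477691927944 [ 0.0050961   0.40609602 -0.24538525]
(array([ -1.7,   2.4, 117. ]), np.float64(-0.0))
```

View pics/s2.png

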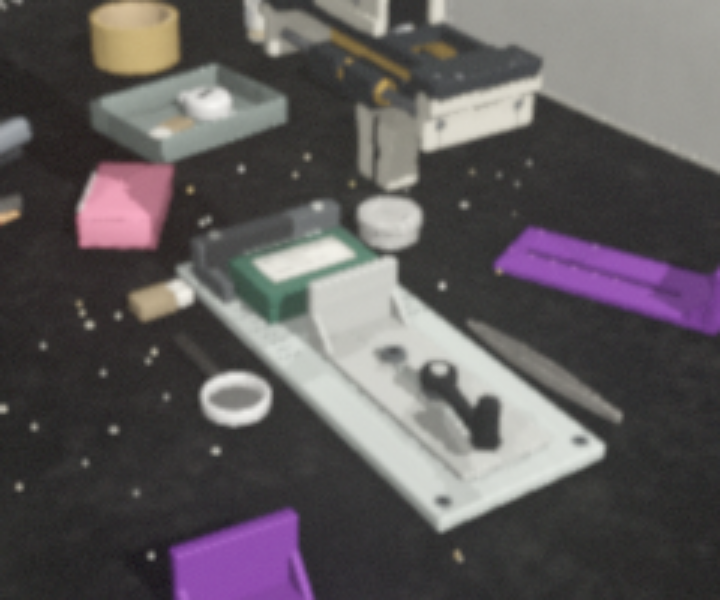

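The scene crop shows the closed fingers hanging above the flange, which stands at about (355,300) behind the green tin. The lever knob is at (487,420). I'll descend behind the flange.

Call:
send_rows:
  steps:
    - {"dp": [-2, 2, 40], "roll": 0, "jaw": 0}
    - {"dp": [-2, 2, 80], "roll": 0, "jaw": 0}
    - {"dp": [-2, 2, 105], "roll": 0, "jaw": 0}
    - {"dp": [-2, 2, 117], "roll": 0, "jaw": 0}
    - {"dp": [-2, 2, 117], "roll": 0, "jaw": 0}

```text
time_s: 2.8
tcp_pos: [0.5618, -0.0219, 0.0431]
eef_rot: [180.0, 0.0, -4.7]
contact_force: [0.3, -0.1, 0.9]
gripper_width: 0.0006
gripper_force: 0.0
```

Call:
send_rows:
  steps:
    - {"dp": [0, -2, 0], "roll": 0, "jaw": 0}
    - {"dp": [0, -4, 0], "roll": 0, "jaw": 0}
    - {"dp": [0, -6, 0], "roll": 0, "jaw": 0}
    - {"dp": [0, -8, 0], "roll": 0, "jaw": 0}
    - {"dp": [0, -10, 0], "roll": 0, "jaw": 0}

```text
time_s: 3.42
tcp_pos: [0.5628, -0.0125, 0.0433]
eef_rot: [-180.0, -0.0, -4.8]
contact_force: [0.1, 0.2, 0.4]
gripper_width: 0.0006
gripper_force: 0.0
```

Call:
send_rows:
  steps:
    - {"dp": [0, -2, 0], "roll": 0, "jaw": 0}
    - {"dp": [0, -4, 0], "roll": 0, "jaw": 0}
    - {"dp": [0, -6, 0], "roll": 0, "jaw": 0}
    - {"dp": [0, -8, 0], "roll": 0, "jaw": 0}

```text
time_s: 3.92
tcp_pos: [0.5633, -0.0048, 0.0432]
eef_rot: [180.0, 0.0, -4.8]
contact_force: [-0.5, -3.8, 0.8]
gripper_width: 0.0002
gripper_force: 1.5
```

Call:
send_rows:
  steps:
    - {"dp": [0, -2, 0], "roll": 0, "jaw": 0}
    - {"dp": [0, -4, 0], "roll": 0, "jaw": 0}
    - {"dp": [0, -6, 0], "roll": 0, "jaw": 0}
    - {"dp": [0, -8, 0], "roll": 0, "jaw": 0}

```text
time_s: 4.42
tcp_pos: [0.5641, 0.0035, 0.0432]
eef_rot: [-180.0, 0.0, -4.8]
contact_force: [-1.3, -2.7, -0.6]
gripper_width: 0.0006
gripper_force: 1.3
```

Call:
send_rows:
  steps:
    - {"dp": [0, -2, 0], "roll": 0, "jaw": 0}
    - {"dp": [0, -4, 0], "roll": 0, "jaw": 0}
    - {"dp": [0, -6, 0], "roll": 0, "jaw": 0}
    - {"dp": [0, -8, 0], "roll": 0, "jaw": 0}

```text
time_s: 4.92
tcp_pos: [0.5648, 0.0114, 0.0432]
eef_rot: [180.0, 0.0, -4.8]
contact_force: [0.1, -1.7, -0.5]
gripper_width: 0.0002
gripper_force: 1.2
```

Call:
send_rows:
  steps:
    - {"dp": [0, -2, 0], "roll": 0, "jaw": 0}
    - {"dp": [0, -4, 0], "roll": 0, "jaw": 0}
    - {"dp": [0, -6, 0], "roll": 0, "jaw": 0}
    - {"dp": [0, -8, 0], "roll": 0, "jaw": 0}

```text
time_s: 5.42
tcp_pos: [0.5654, 0.0193, 0.0432]
eef_rot: [180.0, 0.0, -4.8]
contact_force: [0.6, -4.1, 0.4]
gripper_width: 0.0004
gripper_force: 1.6
```

```bash
python3 - <<'E'
from h import *
s=r.get_state(); print(tb(s["tcp_pos"]),s["contact_force"])
c=r.capture("top"); cv2.imwrite("pics/t3.png",cv2.resize(c["image"][160:260,250:410],None,fx=5,fy=5,interpolation=cv2.INTER_CUBIC))
E
```

```text
[30.91804833  1.48514743] [ 0.64943479 -4.05769933  0.38621246]
```

View pics/t3.png

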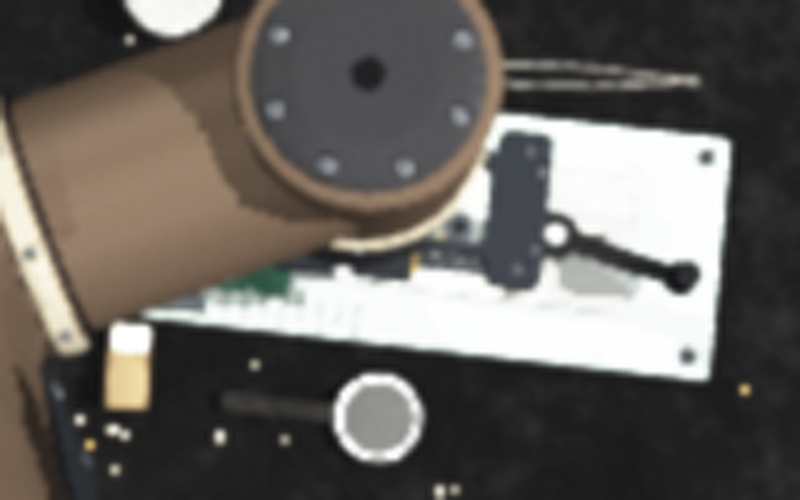

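The arm hides the flange in this top view; the lever is unchanged. I'll carry on by feel.

Call:
send_rows:
  steps:
    - {"dp": [0, -1.5, 0], "roll": 0, "jaw": 0}
    - {"dp": [0, -3, 0], "roll": 0, "jaw": 0}
    - {"dp": [0, -4.5, 0], "roll": 0, "jaw": 0}
    - {"dp": [0, -6, 0], "roll": 0, "jaw": 0}

```text
time_s: 5.98
tcp_pos: [0.5659, 0.0253, 0.0432]
eef_rot: [180.0, 0.0, -4.8]
contact_force: [0.0, -2.7, 0.4]
gripper_width: -0.0
gripper_force: 1.6
```

Call:
send_rows:
  steps:
    - {"dp": [0, -1, 0], "roll": 0, "jaw": 0}
    - {"dp": [0, -2, 0], "roll": 0, "jaw": 0}

```text
time_s: 6.22
tcp_pos: [0.5661, 0.0273, 0.0432]
eef_rot: [180.0, 0.0, -4.8]
contact_force: [-0.7, -3.5, -0.3]
gripper_width: 0.0007
gripper_force: 1.6
```

Call:
send_rows:
  steps:
    - {"dp": [0, -1, 0], "roll": 0, "jaw": 0}
    - {"dp": [0, -2, 0], "roll": 0, "jaw": 0}

```text
time_s: 6.48
tcp_pos: [0.5663, 0.0293, 0.0432]
eef_rot: [-180.0, -0.0, -4.8]
contact_force: [-0.3, -2.6, -0.2]
gripper_width: 0.0005
gripper_force: 1.5
```

Call:
send_rows:
  steps:
    - {"dp": [0, -0.6, 0], "roll": 0, "jaw": 0}
    - {"dp": [0, -1.2, 0], "roll": 0, "jaw": 0}

```text
time_s: 6.72
tcp_pos: [0.5664, 0.0305, 0.0432]
eef_rot: [180.0, 0.0, -4.8]
contact_force: [0.3, -3.0, -0.5]
gripper_width: 0.0004
gripper_force: 1.5
```

Call:
send_rows:
  steps:
    - {"dp": [0, -0.6, 0], "roll": 0, "jaw": 0}
    - {"dp": [0, -1.2, 0], "roll": 0, "jaw": 0}

```text
time_s: 6.98
tcp_pos: [0.5665, 0.0316, 0.0432]
eef_rot: [-180.0, -0.0, -4.8]
contact_force: [-0.5, -3.5, -0.9]
gripper_width: 0.0006
gripper_force: 1.5
```

Call:
send_rows:
  steps:
    - {"dp": [0, -0.6, 0], "roll": 0, "jaw": 0}
    - {"dp": [0, -1.2, 0], "roll": 0, "jaw": 0}

```text
time_s: 7.22
tcp_pos: [0.5666, 0.0328, 0.0432]
eef_rot: [-180.0, -0.0, -4.8]
contact_force: [-0.7, -3.4, 0.4]
gripper_width: 0.0004
gripper_force: 1.5
```

Call:
send_rows:
  steps:
    - {"dp": [0, -0.6, 0], "roll": 0, "jaw": 0}
    - {"dp": [0, -1.2, 0], "roll": 0, "jaw": 0}

```text
time_s: 7.48
tcp_pos: [0.5666, 0.0337, 0.0432]
eef_rot: [180.0, 0.0, -4.8]
contact_force: [1.3, -7.8, 0.3]
gripper_width: 0.0008
gripper_force: 3.5
```

Call:
send_rows:
  steps:
    - {"dp": [0, -0.2, 0], "roll": 0, "jaw": 0}
    - {"dp": [0, -0.2, 0], "roll": 0, "jaw": 0}

```text
time_s: 7.72
tcp_pos: [0.5667, 0.0337, 0.0432]
eef_rot: [180.0, 0.0, -4.8]
contact_force: [1.3, -6.6, -0.4]
gripper_width: 0.0003
gripper_force: 3.1
```

Call:
send_rows:
  steps:
    - {"dp": [0, -0.4, 0], "roll": 0, "jaw": 0}
    - {"dp": [0, -0.4, 0], "roll": 0, "jaw": 0}

```text
time_s: 7.98
tcp_pos: [0.5667, 0.0338, 0.0432]
eef_rot: [179.9, 0.0, -4.8]
contact_force: [1.3, -8.5, -1.8]
gripper_width: 0.0001
gripper_force: 3.9
```

Call:
send_rows:
  steps:
    - {"dp": [0, -0.4, 0], "roll": 0, "jaw": 0}
    - {"dp": [0, -0.7, 0], "roll": 0, "jaw": 0}
    - {"dp": [0, -0.7, 0], "roll": 0, "jaw": 0}

```text
time_s: 8.35
tcp_pos: [0.5666, 0.0339, 0.0432]
eef_rot: [179.9, 0.0, -4.8]
contact_force: [2.4, -11.0, -0.7]
gripper_width: 0.0003
gripper_force: 5.4
```

Call:
send_rows:
  steps:
    - {"dp": [0, -0.5, 0], "roll": 0, "jaw": 0}
    - {"dp": [0, -0.5, 0], "roll": 0, "jaw": 0}
    - {"dp": [0, -0.5, 0], "roll": 0, "jaw": 0}

```text
time_s: 8.72
tcp_pos: [0.5666, 0.034, 0.0432]
eef_rot: [179.9, 0.0, -4.8]
contact_force: [2.3, -13.0, 0.8]
gripper_width: 0.0003
gripper_force: 6.6
```

Call:
send_rows:
  steps:
    - {"dp": [0, 2, 0], "roll": 0, "jaw": 0}
    - {"dp": [0, 8, 0], "roll": 0, "jaw": 0}
    - {"dp": [0, 12, -40], "roll": 0.05, "jaw": 0}
    - {"dp": [0, 12, -85], "roll": 0.1, "jaw": 0}
    - {"dp": [0, 12, -85], "roll": 0.245, "jaw": 0}

```text
time_s: 9.35
tcp_pos: [0.5686, 0.0249, 0.1324]
eef_rot: [-179.7, -0.4, -19.0]
contact_force: [1.0, 0.9, -0.9]
gripper_width: 0.0007
gripper_force: 0.0
```

```bash
python3 - <<'E'
from h import *
s=r.get_state(); print(s["time_s"],s["tcp_pos"],s["eef_rot"],s["contact_force"])
print(plan(fb(-152,-8),.10,-19))
E
```

```text
9.35 [0.56857084 0.02488201 0.13243321] [-179.71456682   -0.37082969  -18.98180627] [ 0.96906708  0.88913885 -0.92505687]
(array([ 52. , 181.6,  31.9]), np.float64(0.0))
```

Call:
send_rows:
  steps:
    - {"dp": [13, 45, 0], "roll": 0, "jaw": 0}
    - {"dp": [26, 90, 0], "roll": 0, "jaw": 0}
    - {"dp": [39, 136, 0], "roll": 0, "jaw": 0}
    - {"dp": [52, 181, 10], "roll": 0, "jaw": 0}
    - {"dp": [52, 181, 32], "roll": 0, "jaw": 0}

```text
time_s: 9.98
tcp_pos: [0.5574, -0.1668, 0.0969]
eef_rot: [-179.9, -0.2, -19.0]
contact_force: [0.8, -0.1, -0.1]
gripper_width: 0.0006
gripper_force: 0.0
```

Call:
send_rows:
  steps:
    - {"dp": [0, 0, 0], "roll": 0, "jaw": 0}
    - {"dp": [0, 0, 0], "roll": 0, "jaw": 0}

```text
time_s: 10.22
tcp_pos: [0.5573, -0.1638, 0.0969]
eef_rot: [-180.0, -0.0, -18.8]
contact_force: [-0.3, 0.5, 1.0]
gripper_width: 0.0005
gripper_force: 0.0
```

```bash
python3 - <<'E'
from h import *
s=r.get_state(); print(s["time_s"],s["tcp_pos"],s["eef_rot"],s["contact_force"],tb(s["tcp_pos"]))
print(plan(fb(-152,-8),.056,-19))
c=r.capture("top"); cv2.imwrite("pics/t4.png",cv2.resize(c["image"][160:260,250:410],None,fx=5,fy=5,interpolation=cv2.INTER_CUBIC))
E
```

```text
10.225 [ 0.55725721 -0.16380734  0.09694072] [-1.79989596e+02 -4.93010476e-02 -1.87802294e+01] [-0.27116213  0.45698222  0.95021357] [-152.23324591   -6.34937062]
(array([ 1.5, -0.6, 40.9]), np.float64(0.004))
```

View pics/t4.png

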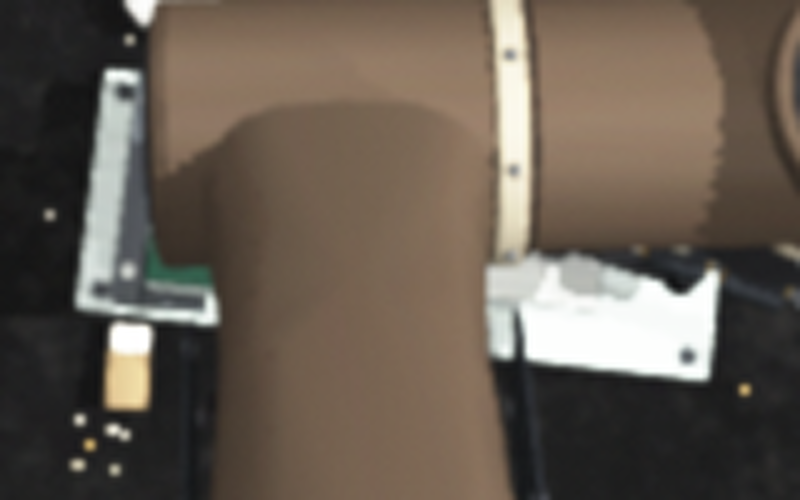

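The arm hides the lever, but the tin's green edge now begins right beside the nest wall. I'll descend beside the knob.

Call:
send_rows:
  steps:
    - {"dp": [4, 0, 15], "roll": 0, "jaw": 0}
    - {"dp": [4, 0, 30], "roll": 0, "jaw": 0}
    - {"dp": [4, 0, 41], "roll": 0, "jaw": 0}
    - {"dp": [4, 0, 41], "roll": 0, "jaw": 0}

```text
time_s: 10.78
tcp_pos: [0.5595, -0.1655, 0.0537]
eef_rot: [179.9, 0.1, -18.8]
contact_force: [-0.2, -0.6, 0.3]
gripper_width: 0.0006
gripper_force: 0.0
```

Call:
send_rows:
  steps:
    - {"dp": [-1.5, 0, 0], "roll": 0, "jaw": 0}
    - {"dp": [-3, 0, 0], "roll": 0, "jaw": 0}
    - {"dp": [-4.5, 0, 0], "roll": 0, "jaw": 0}
    - {"dp": [-6, 0, 0], "roll": 0, "jaw": 0}

```text
time_s: 11.28
tcp_pos: [0.5547, -0.1636, 0.0555]
eef_rot: [-180.0, -0.0, -18.8]
contact_force: [0.8, 0.7, 1.6]
gripper_width: 0.0004
gripper_force: 0.0
```

Call:
send_rows:
  steps:
    - {"dp": [-1, 0, 0], "roll": 0, "jaw": 0}
    - {"dp": [-2, 0, 0], "roll": 0, "jaw": 0}
    - {"dp": [-3, 0, 0], "roll": 0, "jaw": 0}

```text
time_s: 11.65
tcp_pos: [0.5529, -0.1628, 0.0556]
eef_rot: [-180.0, -0.1, -18.8]
contact_force: [3.9, -2.1, -0.7]
gripper_width: 0.0007
gripper_force: 1.8
```

Call:
send_rows:
  steps:
    - {"dp": [-2.3, 0.5, 0], "roll": 0.033, "jaw": 0}
    - {"dp": [-4.7, 1, 0], "roll": 0.067, "jaw": 0}
    - {"dp": [-7.1, 1.4, 0], "roll": 0.1, "jaw": 0}

```text
time_s: 12.02
tcp_pos: [0.5467, -0.1621, 0.0557]
eef_rot: [-180.0, -0.2, -24.6]
contact_force: [6.4, -5.4, -3.5]
gripper_width: 0.0002
gripper_force: 3.5
```

```bash
cat >> h.py <<'E'
def lev():
    s=r.get_state(); p=tb(s["tcp_pos"])-[-79,0]; a=np.radians(-5-s["eef_rot"][2])
    k=p+17.5*np.array([np.sin(a),np.cos(a)]); th=np.arctan2(k[1],-k[0]); t=np.array([np.sin(th),np.cos(th)])
    F=-s["contact_force"][:2]; u=np.array([np.cos(yaw),np.sin(yaw)]); Fb=np.array([F@u,F@np.array([-u[1],u[0]])])
    print("t",s["time_s"],"theta %.3f tool %.3f rad %.1f Ft %.2f Fr %.2f"%(th,a,np.hypot(*k),Fb@t,Fb@np.array([-t[1],t[0]])))
E
python3 -c "from h import *;lev()"
```

```text
t 12.025 theta 0.303 tool 0.343 rad 69.8 Ft 8.00 Fr -2.59
```

Call:
send_rows:
  steps:
    - {"dp": [-1.8, 0.4, 0], "roll": 0.025, "jaw": 0}
    - {"dp": [-3.5, 0.8, 0], "roll": 0.05, "jaw": 0}

```text
time_s: 12.28
tcp_pos: [0.543, -0.1615, 0.0557]
eef_rot: [-180.0, -0.2, -27.5]
contact_force: [6.1, -4.3, -3.1]
gripper_width: 0.0007
gripper_force: 3.5
```

```bash
python3 -c "from h import *;lev()"
```

```text
t 12.275 theta 0.354 tool 0.392 rad 69.8 Ft 7.36 Fr -1.29
```

Call:
send_rows:
  steps:
    - {"dp": [-1.8, 0.4, 0], "roll": 0.025, "jaw": 0}
    - {"dp": [-3.5, 0.8, 0], "roll": 0.05, "jaw": 0}

```text
time_s: 12.52
tcp_pos: [0.5394, -0.1606, 0.0557]
eef_rot: [-179.9, -0.2, -30.3]
contact_force: [5.9, -4.7, -3.1]
gripper_width: 0.0003
gripper_force: 3.5
```

Call:
send_rows:
  steps:
    - {"dp": [-1.8, 0.4, 0], "roll": 0.025, "jaw": 0}
    - {"dp": [-3.5, 0.8, 0], "roll": 0.05, "jaw": 0}

```text
time_s: 12.78
tcp_pos: [0.536, -0.1597, 0.0557]
eef_rot: [-179.9, -0.2, -33.2]
contact_force: [5.8, -6.1, -4.8]
gripper_width: 0.0005
gripper_force: 3.9
```

```bash
python3 -c "from h import *;lev()"
```

```text
t 12.775 theta 0.454 tool 0.492 rad 69.7 Ft 8.07 Fr -2.21
```

Call:
send_rows:
  steps:
    - {"dp": [-1.8, 0.4, 0], "roll": 0.025, "jaw": 0}
    - {"dp": [-3.5, 0.8, 0], "roll": 0.05, "jaw": 0}

```text
time_s: 13.02
tcp_pos: [0.5327, -0.1585, 0.0557]
eef_rot: [-179.9, -0.2, -36.1]
contact_force: [6.1, -7.1, -3.9]
gripper_width: 0.0006
gripper_force: 4.3
```

```bash
python3 -c "from h import *;lev()"
```

```text
t 13.025 theta 0.503 tool 0.542 rad 69.7 Ft 9.08 Fr -2.50
```

Call:
send_rows:
  steps:
    - {"dp": [-1.8, 0.4, 0], "roll": 0.025, "jaw": 0}
    - {"dp": [-3.5, 0.8, 0], "roll": 0.05, "jaw": 0}

```text
time_s: 13.28
tcp_pos: [0.5294, -0.1572, 0.0557]
eef_rot: [-179.9, -0.2, -38.9]
contact_force: [5.7, -8.3, -3.7]
gripper_width: 0.0001
gripper_force: 4.7
```

```bash
python3 -c "from h import *;lev()"
```

```text
t 13.275 theta 0.551 tool 0.592 rad 69.6 Ft 9.54 Fr -3.21
```

Call:
send_rows:
  steps:
    - {"dp": [-1.8, 0.4, 0], "roll": 0.025, "jaw": 0}
    - {"dp": [-3.5, 0.8, 0], "roll": 0.05, "jaw": 0}

```text
time_s: 13.52
tcp_pos: [0.5262, -0.1558, 0.0557]
eef_rot: [-179.9, -0.2, -41.8]
contact_force: [7.4, -9.4, -3.7]
gripper_width: 0.0009
gripper_force: 5.1
```

```bash
python3 -c "from h import *;lev()"
```

```text
t 13.525 theta 0.600 tool 0.642 rad 69.6 Ft 11.70 Fr -2.57
```

Call:
send_rows:
  steps:
    - {"dp": [-1.8, 0.4, 0], "roll": 0.025, "jaw": 0}
    - {"dp": [-3.5, 0.8, 0], "roll": 0.05, "jaw": 0}

```text
time_s: 13.78
tcp_pos: [0.523, -0.1541, 0.0557]
eef_rot: [-179.9, -0.2, -44.7]
contact_force: [6.3, -10.8, -3.8]
gripper_width: 0.0003
gripper_force: 5.5
```

```bash
python3 -c "from h import *;lev()"
```

```text
t 13.775 theta 0.650 tool 0.692 rad 69.6 Ft 11.97 Fr -3.78
```

Call:
send_rows:
  steps:
    - {"dp": [-2.1, 0.5, 0], "roll": 0.03, "jaw": 0}
    - {"dp": [-2.8, 0.6, 0], "roll": 0.04, "jaw": 0}

```text
time_s: 14.02
tcp_pos: [0.5205, -0.1527, 0.0557]
eef_rot: [-179.9, -0.2, -46.9]
contact_force: [5.8, -12.5, -4.1]
gripper_width: 0.0004
gripper_force: 5.9
```

```bash
python3 -c "from h import *;lev()"
```

```text
t 14.025 theta 0.689 tool 0.732 rad 69.6 Ft 12.90 Fr -4.86
```

Firmly tight. I'll back off, rise and check the fit.

Call:
send_rows:
  steps:
    - {"dp": [3, 0, 0], "roll": 0, "jaw": 0}
    - {"dp": [14, 0, 0], "roll": 0, "jaw": 0}
    - {"dp": [14, 0, -40], "roll": 0, "jaw": 0}
    - {"dp": [14, 0, -95], "roll": 0, "jaw": 0}
    - {"dp": [14, 0, -140], "roll": 0, "jaw": 0}

```text
time_s: 14.65
tcp_pos: [0.5286, -0.162, 0.1972]
eef_rot: [-180.0, -0.0, -46.9]
contact_force: [0.9, 1.0, 0.1]
gripper_width: 0.0002
gripper_force: 0.0
```

Call:
send_rows:
  steps:
    - {"dp": [0, 60, 0], "roll": 0, "jaw": 0}
    - {"dp": [0, 120, 0], "roll": 0, "jaw": 0}
    - {"dp": [0, 180, 0], "roll": 0, "jaw": 0}
    - {"dp": [0, 180, 0], "roll": 0, "jaw": 0}

```text
time_s: 15.15
tcp_pos: [0.3941, -0.2865, 0.1954]
eef_rot: [180.0, 0.0, -47.2]
contact_force: [0.4, -0.0, 0.0]
gripper_width: 0.0
gripper_force: 0.0
```

```bash
python3 - <<'E'
from h import *
s=r.get_state(); print(s["time_s"],s["tcp_pos"],s["contact_force"])
a=cv2.resize(r.capture("top")["image"][160:260,250:410],(800,500)[:2],interpolation=cv2.INTER_CUBIC)
b=cv2.resize(r.capture("scene")["image"][180:310,230:430],(800,520),interpolation=cv2.INTER_CUBIC)
cv2.imwrite("pics/f.png",cv2.resize(np.vstack([a,b]),(470,600)))
E
```

```text
15.15 [ 0.39408266 -0.28648614  0.19536533] [ 0.38378041 -0.01576792  0.02083296]
```

View pics/f.png

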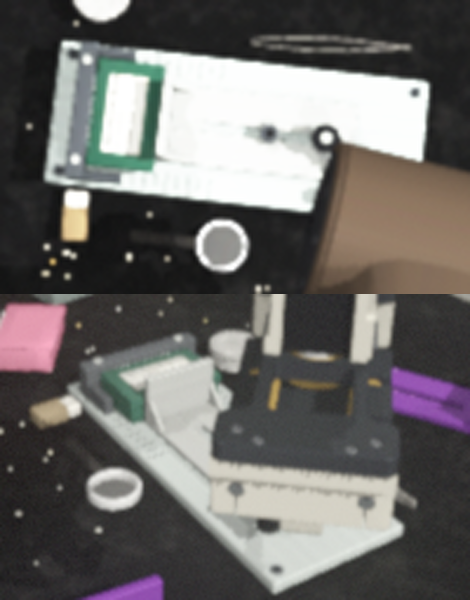

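The picture shows the tin flush against the nest wall with the flange against its lip, and the bystanders undisturbed. I'll hand it in.

```bash
python3 -c "from plant import r;print(r.close_job())"
```

```text
the job is handed in; nothing more can be done
None
```

I handed the job in at about 15 s: the bracket pushed the tin home (about 10 N on the tin by my estimate), the lever is clamped at about 13 N at 0.69 rad, and the last picture shows the bracket against the tin and the small things unmoved.

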